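# Power up the charging bench and start the loaded charger

## Task

With closed fingers, only pressing, get the battery pack charging: on the power unit press the broad master rocker fully over by its raised end, then in the same way the narrow rocker next to the pair of terminal posts; leave the narrow rocker in the middle off. Then, on the charger that has the battery pack in its cradle, press the large round start key fully down, hold it down for two seconds and let it come up. Do not press any key or rocker before its turn or any other key, and do not lift or shove the chargers, the pack or anything else standing about.

Things in the scene. Friction and masses are not known exactly. Their poses are not given: they have to be found in the camera images.
- power_unit_top (a point): centre of the top face of the power unit, a fixed grey box 150 x 210 x 70 mm, front to the robot (yaw within 0.3 rad). Axes: x to its back, y to its left, z up. Rocker pivots, 10 mm above the top at x = 0: master y = +62 mm, middle narrow one y = 0, narrow one by the posts y = -50 mm. Two brass terminal posts, 16 mm wide, 18 mm tall, at x = +-20, y = -90 mm.
- master (a joint): hinge angle: 0 = off, far end up; 0.40 = fully over, far end down. Starts at 0 to 0.06. It has no return spring and stays wherever it is left; about 3 to 4 N on the raised end moves it, then a hard stop. The broad rocker, 30 mm wide, at the unit's left.
- master_end (a point): point on the upper face of the master rocker's raised (far) half, 17 mm from the pivot line, where to press it down; it moves with the rocker, and drops about 6.6 mm from off to fully over, when it stands 80 mm above the table. The rocker: 48 mm long, front to back (the unit's x), pivoted at its middle; its two faces rise 0.2 rad from there, so the pressed half lies level when fully over.
- output (a joint): hinge angle: 0 = off, far end up; 0.40 = fully over, far end down. Starts at 0 to 0.06. It has no return spring and stays wherever it is left; about 3 to 4 N on the raised end moves it, then a hard stop. Same length, pivot height and faces as the master. The narrow rocker, 14 mm wide, next to the two terminal posts at the unit's right.
- output_end (a point): point on the upper face of the raised (far) half of the narrow rocker by the posts, 17 mm from the pivot line, where to press; moves with it as the master's does.
- spare (a joint): hinge angle of the other narrow rocker (14 mm wide), in the middle of the unit: same make; starts off (0 to 0.06) and must stay off.
- spare_end (a point): the same point on the middle narrow rocker, not to be pressed.
- charger_a_mid (a point): centre (22.5 mm above the table) of the loaded charger: black box 120 (its x) x 110 (its y) x 45 mm high, 0.9 kg, loose on rubber feet, front to the robot (yaw within 0.3 rad), x to its back, y to its left. A cradle on the back half of its top (x = +9 to +55 mm) holds the pack, whose top is 71 mm above the table. It may stand right or left of the empty one.
- start_a (a joint): travel of the loaded charger's start key, m: 0 up, 0.006 fully down. Sprung: about 1.7 N starts it, 5 N bottoms it; it comes up by itself when let go.
- start_a_top (a point): centre of the top of the start key of the loaded charger: round aluminium key, 26 mm across, standing 10 mm proud (55 mm above the table when up), at x = -35, y = +28 mm of its charger.
- stop_a (a joint): travel of the small key of the loaded charger, m: 0 up, 0.004 down; square, 12 mm, 5 mm proud, at x = -35, y = -28 mm of its charger; not to be pressed.
- charger_b_mid (a point): centre of the empty charger: same make and same keys, nothing in its cradle. Its keys are not to be pressed.
- start_b (a joint): travel of the round key of the empty charger, m; not to be pressed.
- stop_b (a joint): travel of the small square key of the empty charger, m; not to be pressed.
- pack_mid (a point): centre of the battery pack, a grey block 36 x 95 x 26 mm, 0.18 kg, lying loose in the cradle of the loaded charger; stays there.
- wheel_mid (a point): centre of a loose rubber model-car wheel lying flat, 60 mm across, 26 mm high; stays.
- jar: loose closed screw jar, 48 mm across, 55 mm high, origin under its centre; stays.
- driver: loose screwdriver, 170 mm long, lying behind the power unit; stays.
- mug: loose white mug, 80 mm across, 90 mm high, origin under its centre; stays.
- car_mid (a point): middle of a loose model car, about 200 x 110 x 75 mm, beyond the chargers; stays.
- gearbox: loose aluminium gear housing, 50 x 40 x 30 mm, origin under its centre; stays.
Things that resemble listed ones, but are neither listed nor needed, are in the scene too. Leave any purple look-alike of the part that bears charger_a_mid alone. Leave any brown look-alike of the part that bears charger_b_mid alone.

How it is judged (in metres and radians):
On the way, in this order (a step that is already met when the one before it is completed fails the run):
1. the broad master rocker is fully over (value of joint master above 0.34 rad), for 0.2 s.
2. the narrow rocker by the terminal posts is fully over (value of joint output above 0.34 rad), for 0.2 s.
3. the loaded charger's round start key is held down, for at least 1.5 s (value of joint start_a above 0.0042 m), for 1.5 s.
4. the start key is let up again (value of joint start_a below 0.0015 m), for 0.1 s.
At the end, for the whole second after the job is handed in: Master rocker and the narrow rocker by the posts over (beyond 0.34 of 0.40 rad), middle rocker off (below 0.15), all keys up (within 1.5 mm), both chargers and the pack within 15 mm of where they were, other loose things within 20 mm (value of joint each of master, output above 0.34 rad and value of joint spare below 0.15 rad and value of joint each of start_a, stop_a, start_b, stop_b below 0.0015 m and not (distance of charger_a_mid from where it was at the start of the episode above 0.015 m) and not (distance of charger_b_mid from where it was at the start of the episode above 0.015 m) and not (distance of pack_mid from where it was at the start of the episode above 0.015 m) and not (distance of wheel_mid from where it was at the start of the episode above 0.02 m) and not (distance of jar from where it was at the start of the episode above 0.02 m) and not (distance of driver from where it was at the start of the episode above 0.02 m) and not (distance of mug from where it was at the start of the episode above 0.02 m) and not (distance of car_mid from where it was at the start of the episode above 0.02 m) and not (distance of gearbox from where it was at the start of the episode above 0.02 m)); the robot touches nothing.
It fails at once if the rocker by the posts is pressed before the master is over, or the start key before both are ((value of joint output above 0.15 rad and value of joint master below 0.3 rad) or (value of joint start_a above 0.003 m and value of joint any of master, output below 0.3 rad)).
It fails at once if the middle rocker or a wrong key is pressed (value of joint spare above 0.15 rad or value of joint any of stop_a, stop_b above 0.002 m or value of joint start_b above 0.003 m).
It fails at once if a charger is shoved more than 15 mm or lifted more than 8 mm (distance of any of charger_a_mid, charger_b_mid from where it was at the start of the episode above 0.015 m or height (world z) of any of charger_a_mid, charger_b_mid above 0.0305 m).
It fails at once if the battery pack is shifted or lifted more than 15 mm (distance of pack_mid from where it was at the start of the episode above 0.015 m).
It fails at once if another loose thing is moved more than 20 mm (distance of any of wheel_mid, jar, driver, mug, car_mid, gearbox from where it was at the start of the episode above 0.02 m).
It also fails if it takes over 45 s, if anything falls off the work surface, if the arm or the gripper's body presses on something with over 40 N, if the wrist force passes 120 N, or if a joint passes its speed limit or range.

## Robot

A 6-joint arm with a two-finger parallel gripper is mounted at the origin on the work surface. World frame = base frame: x ahead of the robot, y to its left, z up, the work surface at z = 0. Lengths are in m, angles in degrees, forces in N, time in s.
With the tool pointing down it reaches from about 0.375 to 0.9 m from the base axis. Payload 3.1 kg.
Tool frame: the origin (TCP) lies at the very end of the fingers, on their centre line; the grasp point (between the pads) lies behind it (bot.grip_depth is the z of the grasp point in the tool frame, in m); z points along the fingers, y is the direction in which the jaws open and shut (so a half turn about z gives the same grasp; the last joint's range is limited). The gripper opens to 87 mm and grips with 3 to 60 N. Pads are 19 mm wide; open, the fingers measure 117 mm over their backs; the gripper's body (75 mm by 190 mm) begins 51 mm behind the grasp point.
Start: joints at [55.09, 30.224, 82.088, -0, 67.689, -10.227], TCP at [0.261, 0.568, 0.223] pointing down, gripper open.
Joint ranges: [-176.69, 176.69], [-43.24, 126.21], [12.49, 139.97], [-82, 262], [0, 151.66], [-163.58, 163.58]. Speed limits (degrees/s): [159.86, 159.86, 180, 180, 180, 180].

## Interface

Orientations are given as a 3x3 rotation matrix whose columns are the frame's x, y, z axes.
In Python, from rig import bot, vision gives the robot as it stands. The module is installed in compiled form; this text tells all that it offers.
- The arm moves only by the shell command python3 -m jog 'ROWS'. ROWS is JSON, a list of rows, each a list of 3 entries, a list of its own where there are three numbers: the shift along the tool's x, y, z in mm, then the turn, a rotation vector about the tool's x, y, z in degrees, then the closure, from 0 (fully open) to 1 (shut). In form: [[[dx, dy, dz], [wx, wy, wz], fingers], ...]. A call has 1 to 12 rows; each row is the pose to reach, as a shift and turn from the pose commanded when the call began, along the tool's axes at that moment; what a row does not reach only later rows make up. A row lasts 1/12 s, in which the tool goes at most 41.7 mm and 7.16 degrees, less where a joint would pass 70% of its speed; a pose out of reach is approached as far as the arm can. A call with a gripper value outside its range is refused whole. The fingers move at their own pace and stop on an object; the grip force is fixed at half the most. Time passes only in rows, so rows that repeat a pose let the fingers close. It gives the time, the measured TCP pose, the force and the opening at its end, in the units of the state.
- bot.read_state(): the state, without advancing time (a new reading comes with each control period).
- vision.capture(name): name is "scene" or "top" or "wrist"; returns the picture (384x512x3 uint8, red, green, blue); there is no depth.
- vision.camera_info(name): a dict with "intrinsics" (3x3 intrinsics, pixels), "camera_from_world" (4x4, takes a point from world to camera coordinates); the wrist camera has in their place "mount" (4x4, takes a point from camera to tool coordinates, whose origin is the TCP and whose axes are the flange's). Camera axes: x right, y up, looking along -z (the intrinsics and any distortion apply to the point x, -y, -z); pixel columns grow to the right and rows downward; lengths in m; the calibration is good to about 2 mm. A picture is of the moment at which its call begins: read the wrist's pose just before it. camera_info takes no time and is no camera call.
- bot.hand_in(): hands the job in, once; it reports no verdict.
The state is a dict: "time_s": time; "joint_positions": joint angles; "qvel": joint speeds; "tau": joint torques, N m; "position": TCP position; "tcp_rot": TCP orientation; "force": force on the tool from outside, world axes, zero at the start; "moment": the same for the moment, N m; "opening": opening from 0.0 (shut) to 1.0 (fully open).
Only numpy, scipy, OpenCV 4.12 (cv2) and the standard library are available. Lean on these libraries where they do the work, as an engineer would, in place of code of your own. Each camera call takes 0.05 s, during which the arm holds its last target. There are 200 camera calls.

## Working session

There is one attempt and no reset: what is moved stays moved. The work goes in short steps, Python scripts to look and compute and a shell command to move; the robot and the scene stay as the last step left them, time stands still between calls to the robot, and variables do not carry over. Pictures are saved under pics/ and viewed, about 8 in all and at most 12, crops included, and the job is handed in when it is done.

```bash
mkdir -p pics
python3 - <<'E'
from rig import bot, vision
import cv2, numpy as np
for n in ("scene","top"):
    im=vision.capture(n); cv2.imwrite(f"pics/{n}0.png",cv2.cvtColor(im,cv2.COLOR_RGB2BGR))
    print(n,vision.camera_info(n))
print(vision.camera_info("wrist"))
s=bot.read_state(); print(s, bot.grip_depth)
a=cv2.imread("pics/top0.png"); cv2.imwrite("pics/top0b.png",cv2.resize(a,(800,600),interpolation=cv2.INTER_CUBIC))
E
```

```text
scene {'intrinsics': array([[351.86602766,   0.        , 260.69919244],
       [  0.        , 351.86602766, 195.60980245],
       [  0.        ,   0.        ,   1.        ]]), 'camera_from_world': array([[ 5.89783553e-01,  8.07561103e-01,  6.52048383e-04,
        -3.11581370e-01],
       [-6.79706906e-01,  4.95971882e-01,  5.40379880e-01,
         3.37673116e-01],
       [ 4.36066374e-01, -3.19150367e-01,  8.41420917e-01,
        -1.36176116e+00],
       [ 0.00000000e+00,  0.00000000e+00,  0.00000000e+00,
         1.00000000e+00]])}
top {'intrinsics': array([[362.86422743,   0.        , 252.4336889 ],
       [  0.        , 362.86422743, 190.1599444 ],
       [  0.        ,   0.        ,   1.        ]]), 'camera_from_world': array([[-0.01953338, -0.99976509,  0.0093922 , -0.00579709],
       [ 0.99311862, -0.01831686,  0.11567155, -0.56131226],
       [-0.11547234,  0.01158702,  0.99324311, -1.04122195],
       [ 0.        ,  0.        ,  0.        ,  1.        ]])}
{'intrinsics': array([[292.89913228,   0.        , 252.34391793],
       [  0.        , 292.89913228, 192.40079313],
   
[... 483 characters left out ...]
86014e+01, -1.41771023e-03,
        6.76889832e+01, -1.02283098e+01]), 'qvel': array([-0.00683361, -0.11914508, -0.11796197,  0.01777881, -0.02639539,
        0.03590895]), 'tau': array([ 1.49193265e-04, -4.40984166e+01, -1.77149963e+01,  6.35287492e-02,
        5.34110167e-02, -5.55281406e-05]), 'position': array([0.26059769, 0.56735797, 0.2216511 ]), 'tcp_rot': array([[-9.08642744e-01,  4.17572901e-01, -1.11159912e-03],
       [ 4.17574252e-01,  9.08641336e-01, -1.63282493e-03],
       [ 3.28221465e-04, -1.94782970e-03, -9.99998049e-01]]), 'force': array([ 0.11897229, -0.06386179,  0.65895172]), 'moment': array([-0.01373417, -0.00494956, -0.01358747]), 'opening': 0.995806948051226} -0.0187
```

View pics/top0b.png

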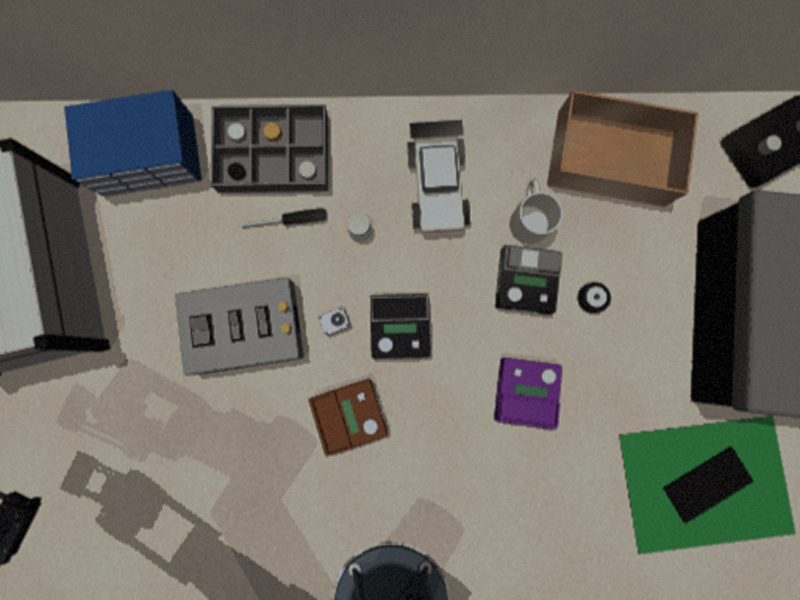

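View pics/scene0.png

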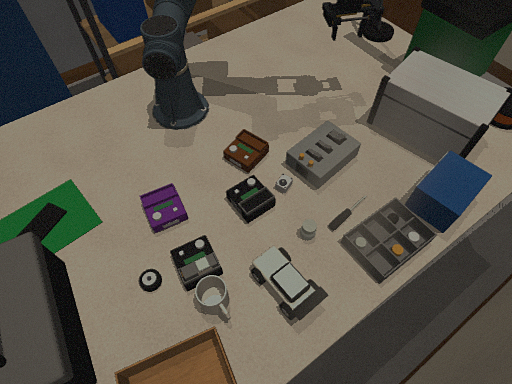

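The top view (×1.5625) shows the power unit at about (240,325), with the master rocker at (200,330), the middle one at (235,325), the output one at (263,320) and the posts at (285,307/328). The empty charger is at (400,325). The loaded charger is at (530,280), with its round key at (515,295).

```bash
cat > h.py <<'E'
from rig import bot, vision
import cv2, numpy as np
def cam(n,s=None):
    i=vision.camera_info(n); K=i["intrinsics"]
    if n=="wrist":
        T=np.eye(4);T[:3,:3]=s["tcp_rot"];T[:3,3]=s["position"];W=T@i["mount"]
    else: W=np.linalg.inv(i["camera_from_world"])
    return K,W
def ray(n,px,z,s=None):
    K,W=cam(n,s); d=np.linalg.inv(K)@[px[0],px[1],1]; d=W[:3,:3]@[d[0],-d[1],-d[2]]
    return W[:3,3]+d*(z-W[2,3])/d[2]
def proj(n,p,s=None):
    K,W=cam(n,s); c=np.linalg.inv(W)@np.r_[p,1]; u=K@[c[0],-c[1],-c[2]]; return u[:2]/u[2]
E
python3 - <<'E'
from h import *
im=cv2.imread("pics/top0.png"); hsv=cv2.cvtColor(im,cv2.COLOR_BGR2HSV)
k=1.5625
def blobs(mask,x0,y0,x1,y1,z,name,amin=8):
    m=np.zeros_like(mask);m[int(y0/k):int(y1/k),int(x0/k):int(x1/k)]=mask[int(y0/k):int(y1/k),int(x0/k):int(x1/k)]
    n,l,st,c=cv2.connectedComponentsWithStats(m)
    for i in range(1,n):
        if st[i,4]>=amin: print(name,st[i,4],c[i].round(1),ray("top",c[i],z).round(4))
H,S,V=cv2.split(hsv)
blobs(((S>90)&(H>10)&(H<35)&(V>90)).astype(np.uint8),270,290,300,345,.088,"post")
blobs((V<75).astype(np.uint8),185,300,280,355,.082,"rocker")
blobs(((V>150)).astype(np.uint8),500,280,560,310,.055,"keyA")
for p in [(178,296),(290,279),(300,358),(183,374)]: print("corner",ray("top",np.array(p)/k,.07).round(4))
for p in [(504,246),(562,250),(557,312),(498,306)]: print("chA",ray("top",np.array(p)/k,.045).round(4))
E
```

```text
post 25 [180.4 196. ] [0.5421 0.1858 0.088 ]
post 24 [182.3 210. ] [0.5027 0.1804 0.088 ]
rocker 102 [168.9 205.2] [0.5173 0.219  0.082 ]
rocker 104 [151.5 207.9] [0.5105 0.2675 0.082 ]
rocker 127 [130.6 211.3] [0.5022 0.3256 0.082 ]
keyA 45 [329.  187.9] [ 0.5609 -0.2388  0.055 ]
keyA 9 [357. 193.] [ 0.5446 -0.3195  0.055 ]
corner [0.5661 0.3781 0.07  ]
corner [0.5937 0.1745 0.07  ]
corner [0.4495 0.1563 0.07  ]
corner [0.425  0.3657 0.07  ]
chA [ 0.6534 -0.2259  0.045 ]
chA [ 0.6437 -0.3357  0.045 ]
chA [ 0.526  -0.3199  0.045 ]
chA [ 0.5394 -0.2098  0.045 ]
```

```bash
python3 -m jog '[[[-415,-136,0],[0,0,-31.4],1],[[-415,-136,0],[0,0,-31.4],1],[[-415,-136,0],[0,0,-31.4],1],[[-415,-136,0],[0,0,-31.4],1],[[-415,-136,0],[0,0,-31.4],1],[[-415,-136,0],[0,0,-31.4],1],[[-415,-136,0],[0,0,-31.4],1],[[-415,-136,0],[0,0,-31.4],1],[[-415,-136,0],[0,0,-31.4],1],[[-415,-136,0],[0,0,-31.4],1],[[-415,-136,0],[0,0,-31.4],1],[[-415,-136,0],[0,0,-31.4],1]]'
python3 - <<'E'
from h import *
import pickle
s=bot.read_state(); im=vision.capture("wrist"); pickle.dump(s,open("s1.pkl","wb"))
a=cv2.cvtColor(im,cv2.COLOR_RGB2BGR); cv2.imwrite("pics/w1.png",a); cv2.imwrite("pics/w1b.png",cv2.resize(a,(768,576),interpolation=cv2.INTER_CUBIC))
print(s["time_s"],s["position"],s["tcp_rot"].round(4),s["force"],s["qvel"],s["opening"])
E
```

```text
time_s: 1.1
position: [0.5864, 0.2661, 0.222]
tcp_rot: [[-0.994, -0.111, 0.003], [-0.111, 0.994, -0.002], [-0.003, -0.002, -1.0]]
force: [0.8, 0.6, 0.2]
opening: 0.169
1.1 [0.58642099 0.26605179 0.22198049] [[-0.9938 -0.111   0.0035]
 [-0.111   0.9938 -0.0019]
 [-0.0032 -0.0022 -1.    ]] [0.82706681 0.63877122 0.1767619 ] [ 4.19152835 -1.33092383  3.33518361  3.89050809  1.70574317  2.82859641] 0.1693841633276076
```

View pics/w1b.png

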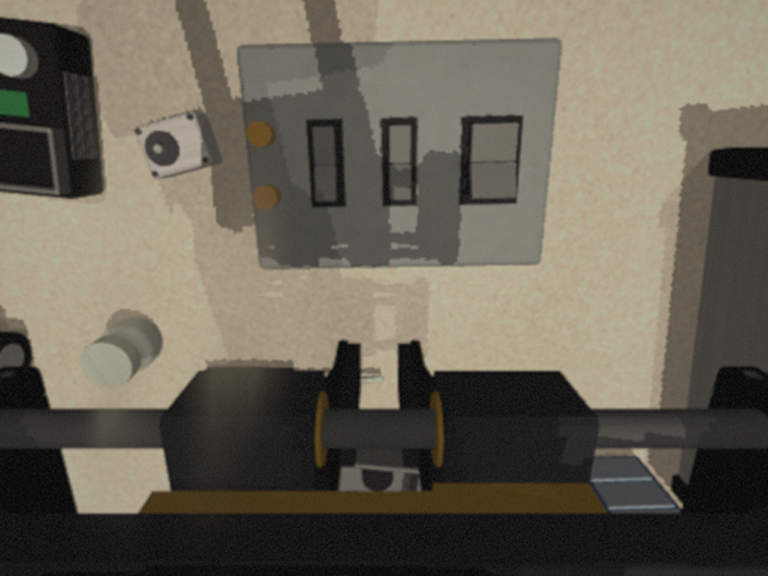

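The wrist view (×1.5, up is towards the robot) shows the unit's top corners at about (238,46), (560,39), (541,263) and (261,267). The rocker frames are centred at (491,160) for the master, (400,162) for the middle one and (326,163) for the output one. The posts are at (260,134) and (265,197).

Run:
```python
from h import *
import pickle
s=pickle.load(open("s1.pkl","rb"))
r=lambda p,z:ray("wrist",np.array(p)/1.5,z,s)[:2]
C=np.array([r(p,.07) for p in [(238,46),(560,39),(541,263),(261,267)]])
print(C.round(4),C.mean(0).round(4))
e1=C[3]-C[0];e2=C[2]-C[1];f1=C[1]-C[0];f2=C[2]-C[3]
for e in (e1,e2): print(np.linalg.norm(e),np.degrees(np.arctan2(e[1],e[0])))
for e in (f1,f2): print(np.linalg.norm(e),np.degrees(np.arctan2(-e[0],e[1])))
c=C.mean(0)
P=[r((260,134),.088),r((265,197),.088)]; print("posts",P, (P[0]+P[1])/2)
R=[r(p,.08) for p in [(491,162),(400,162),(326,163)]]; print("pivots",np.round(R,4))
F=[r(p,.07) for p in [(491,160),(400,162),(326,163)]]; print("frames",np.round(F,4))
# global fit yaw + centre from posts, frames, corners
L=np.array([[20,-90],[-20,-90],[0,62],[0,0],[0,-50],[-75,-105],[-75,105],[75,105],[75,-105]])/1e3
W=np.array([P[1],P[0],*R,*C])
l0,w0=L.mean(0),W.mean(0);A,B=L-l0,W-w0
th=np.arctan2((A[:,0]*B[:,1]-A[:,1]*B[:,0]).sum(),(A*B).sum())
Rm=np.array([[np.cos(th),-np.sin(th)],[np.sin(th),np.cos(th)]]);c=w0-Rm@l0
print("yaw",np.degrees(th),"c",c,"res mm",(1e3*(W-(L@Rm.T+c))).round(1).tolist())
q=bot.read_state()["position"]
for n,y in (("master",.062),("output",-.05)):
    t=Rm@[.018,y]+c; d=s["tcp_rot"][:2,:].T@(t-q[:2]); print(n,t,"tool shift mm",(1e3*d).round(1))
print(q)
```

```text
[[0.4518 0.1614]
 [0.425  0.3646]
 [0.5703 0.3857]
 [0.5966 0.1803]] [0.5109 0.273 ]
0.1461025234697861 7.45577899030997
0.14686877233468182 8.26203003969586
0.20504287031305185 7.513118197568621
0.20711011898529746 7.304590126818764
posts [array([0.50330705, 0.18151451]), array([0.54259088, 0.18597117])] [0.52294897 0.18374284]
pivots [[0.5038 0.333 ]
 [0.5106 0.2727]
 [0.5167 0.2238]]
frames [[0.5025 0.3352]
 [0.5108 0.2732]
 [0.5172 0.2226]]
yaw 7.514143082201148 c [0.51095963 0.27284084] res mm [[0.0, -0.3], [0.4, 0.5], [0.9, -1.3], [-0.4, -0.1], [-0.8, 0.5], [1.4, 2.4], [2.1, -2.5], [-1.3, -1.0], [-2.4, 1.8]]
master [0.52069726 0.3366623 ] tool shift mm [54.8 74.9 -0.3]
output [0.5353436  0.22562409] tool shift mm [ 52.6 -37.   -0.1]
[0.58351973 0.26827565 0.22181405]
```

```bash
python3 -m jog '[[[52,72,0],[0,0,-0.8],1],[[52,72,0],[0,0,-0.8],1],[[52,72,30],[0,0,-0.8],1],[[52,72,60],[0,0,-0.8],1],[[52,72,90],[0,0,-0.8],1],[[52,72,110],[0,0,-0.8],1],[[52,72,120],[0,0,-0.8],1],[[52,72,120],[0,0,-0.8],1],[[52,72,120],[0,0,-0.8],1],[[52,72,120],[0,0,-0.8],1]]'
```

```text
time_s: 1.98
position: [0.5219, 0.3372, 0.104]
tcp_rot: [[-0.991, -0.131, 0.002], [-0.131, 0.991, 0.001], [-0.002, 0.001, -1.0]]
force: [1.2, -0.7, -0.4]
opening: 0.003
```

```bash
python3 -m jog '[[[1,0,8],[0,0,0],1],[[1,0,13],[0,0,0],1],[[1,0,16],[0,0,0],1],[[1,0,18],[0,0,0],1],[[1,0,20],[0,0,0],1],[[1,0,21],[0,0,0],1],[[1,0,22],[0,0,0],1],[[1,0,22],[0,0,0],1]]'
```

```text
time_s: 2.65
position: [0.5207, 0.3364, 0.0807]
tcp_rot: [[-0.991, -0.131, 0.001], [-0.131, 0.991, 0.0], [-0.001, 0.0, -1.0]]
force: [1.8, 1.6, 3.1]
opening: 0.006
```

```bash
python3 -m jog '[[[0,0,1],[0,0,0],1],[[0,0,2],[0,0,0],1],[[0,0,3],[0,0,0],1],[[0,0,3],[0,0,0],1],[[0,0,3],[0,0,0],1],[[0,0,3],[0,0,0],1]]'
```

```text
time_s: 3.15
position: [0.5207, 0.3364, 0.0802]
tcp_rot: [[-0.991, -0.131, 0.002], [-0.131, 0.991, 0.0], [-0.002, 0.0, -1.0]]
force: [-1.6, -1.7, 16.1]
opening: 0.007
```

```bash
python3 -m jog '[[[0,0,-20],[0,0,0],1],[[0,0,-45],[0,0,0],1],[[0,0,-45],[0,0,0],1],[[0,-40,-45],[0,0,0],1],[[0,-80,-45],[0,0,0],1],[[0,-112,-45],[0,0,0],1],[[0,-112,-45],[0,0,0],1],[[0,-112,-45],[0,0,0],1],[[0,-112,-35],[0,0,0],1],[[0,-112,-25],[0,0,0],1],[[0,-112,-25],[0,0,0],1],[[0,-112,-25],[0,0,0],1]]'
```

```text
time_s: 4.15
position: [0.5333, 0.2262, 0.101]
tcp_rot: [[-0.991, -0.133, -0.003], [-0.133, 0.991, -0.001], [0.003, -0.0, -1.0]]
force: [-0.2, -0.1, -0.5]
opening: 0.009
```

```bash
python3 -m jog '[[[-1,0,5],[0,0,0],1],[[-1,0,10],[0,0,0],1],[[-1,0,13],[0,0,0],1],[[-1,0,15],[0,0,0],1],[[-1,0,17],[0,0,0],1],[[-1,0,19],[0,0,0],1],[[-1,0,21],[0,0,0],1],[[-1,0,23],[0,0,0],1],[[-1,0,25],[0,0,0],1],[[-1,0,25],[0,0,0],1],[[-1,0,25],[0,0,0],1],[[-1,0,25],[0,0,0],1]]'
```

```text
time_s: 5.15
position: [0.537, 0.2258, 0.0801]
tcp_rot: [[-0.991, -0.131, 0.003], [-0.131, 0.991, 0.001], [-0.003, 0.001, -1.0]]
force: [-1.6, 0.6, 16.3]
opening: 0.007
```

```bash
python3 -m jog '[[[0,0,-20],[0,0,0],1],[[0,0,-50],[0,0,0],1],[[0,0,-90],[0,0,0],1],[[-20,20,-120],[0,0,0],1],[[-50,40,-145],[0,0,0],1],[[-50,40,-145],[0,0,0],1],[[-50,40,-145],[0,0,0],1],[[-50,40,-145],[0,0,0],1]]'
python3 - <<'E'
from h import *
im=vision.capture("wrist")
a=cv2.cvtColor(im,cv2.COLOR_RGB2BGR); cv2.imwrite("pics/w2.png",a); cv2.imwrite("pics/w2b.png",cv2.resize(a[:230,120:400],(784,644),interpolation=cv2.INTER_CUBIC)[:600])
print(bot.read_state()["position"])
E
```

```text
time_s: 5.82
position: [0.5785, 0.2709, 0.2211]
tcp_rot: [[-0.991, -0.131, -0.004], [-0.131, 0.991, -0.002], [0.004, -0.001, -1.0]]
force: [-0.2, 0.6, -0.2]
opening: 0.005
[0.57779556 0.27052127 0.2203641 ]
```

View pics/w2b.png

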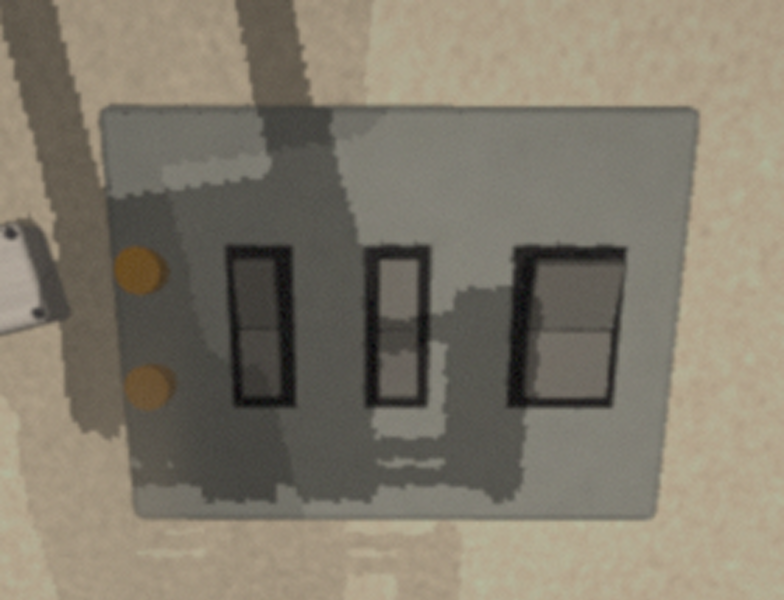

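The wrist view shows the master and output rockers over, with their near halves raised. The middle rocker is unchanged. I'll go to the loaded charger next.

```bash
python3 -m jog '[[[10,-530,0],[0,0,15],1],[[10,-530,0],[0,0,15],1],[[10,-530,0],[0,0,15],1],[[10,-530,0],[0,0,15],1],[[10,-530,0],[0,0,15],1],[[10,-530,0],[0,0,15],1],[[10,-530,0],[0,0,15],1],[[10,-530,0],[0,0,15],1],[[10,-530,0],[0,0,15],1],[[10,-530,0],[0,0,15],1],[[10,-530,0],[0,0,15],1],[[10,-530,0],[0,0,15],1]]'
python3 -m jog '[[[0,0,0],[0,0,0],1],[[0,0,0],[0,0,0],1],[[0,0,0],[0,0,0],1],[[0,0,0],[0,0,0],1],[[0,0,0],[0,0,0],1]]'
python3 - <<'E'
from h import *
import pickle
s=bot.read_state(); im=vision.capture("wrist"); pickle.dump(s,open("s3.pkl","wb"))
a=cv2.cvtColor(im,cv2.COLOR_RGB2BGR); cv2.imwrite("pics/w3.png",a); cv2.imwrite("pics/w3b.png",cv2.resize(a,(768,576),interpolation=cv2.INTER_CUBIC))
print(s["time_s"],s["position"])
E
```

```text
time_s: 6.87
position: [0.6335, -0.2268, 0.2201]
tcp_rot: [[-0.991, 0.131, -0.005], [0.131, 0.991, 0.003], [0.006, 0.002, -1.0]]
force: [0.5, 0.8, 0.2]
opening: 0.002
time_s: 7.28
position: [0.6355, -0.2233, 0.222]
tcp_rot: [[-0.992, 0.128, -0.002], [0.128, 0.992, 0.001], [0.002, 0.001, -1.0]]
force: [0.6, -0.5, -0.7]
opening: 0.007
7.2833 [ 0.63554972 -0.22325588  0.22200411]
```

View pics/w3b.png

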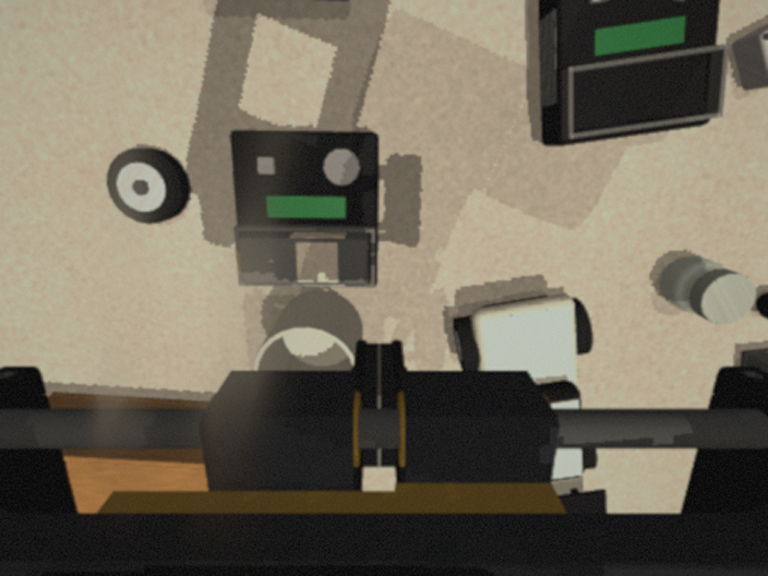

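The loaded charger has its pack in the cradle at (308,255). Its round key is at (341,166) and its small key at (266,165).

Run:
```python
from h import *
import pickle
s=pickle.load(open("s3.pkl","rb"))
r=lambda p,z:ray("wrist",np.array(p)/1.5,z,s)
g=cv2.cvtColor(cv2.imread("pics/w3.png"),cv2.COLOR_BGR2GRAY)
m=np.zeros_like(g);m[95:127,210:247]=(g[95:127,210:247]>85)
n,l,st,c=cv2.connectedComponentsWithStats(m)
for i in range(1,n):
    if st[i,4]>50: print(st[i],c[i],ray("wrist",c[i],.055,s))
k=r((341,166),.055);print("key",k,"stop",r((266,165),.05))
d=s["tcp_rot"].T@(np.r_[k[:2],s["position"][2]]-s["position"]);print("tool shift mm",(1e3*d).round(1))
```

```text
[216  99  24  24 449] [227.08017817 110.68596882] [ 0.56071528 -0.23996153  0.055     ]
key [ 0.56073035 -0.23968578  0.055     ] stop [ 0.55314242 -0.2946239   0.05      ]
tool shift mm [ 72.1 -25.9   0.1]
```

```bash
python3 -m jog '[[[72,-26,0],[0,0,0],1],[[72,-26,0],[0,0,0],1],[[72,-26,30],[0,0,0],1],[[72,-26,60],[0,0,0],1],[[72,-26,90],[0,0,0],1],[[72,-26,120],[0,0,0],1],[[72,-26,140],[0,0,0],1],[[72,-26,150],[0,0,0],1],[[72,-26,153],[0,0,0],1],[[72,-26,153],[0,0,0],1],[[72,-26,153],[0,0,0],1],[[72,-26,153],[0,0,0],1]]'
```

```text
time_s: 8.33
position: [0.5627, -0.2421, 0.0713]
tcp_rot: [[-0.992, 0.13, 0.003], [0.13, 0.992, -0.002], [-0.003, -0.002, -1.0]]
force: [0.1, 0.5, 0.7]
opening: 0.006
```

```bash
python3 -m jog '[[[1,2,5],[0,0,0],1],[[1,2,9],[0,0,0],1],[[1,2,12],[0,0,0],1],[[1,2,14],[0,0,0],1],[[1,2,16],[0,0,0],1],[[1,2,18],[0,0,0],1],[[1,2,20],[0,0,0],1],[[1,2,21],[0,0,0],1],[[1,2,22],[0,0,0],1],[[1,2,22],[0,0,0],1]]'
```

```text
time_s: 9.17
position: [0.5606, -0.2394, 0.0493]
tcp_rot: [[-0.992, 0.13, -0.0], [0.13, 0.992, 0.0], [0.0, -0.0, -1.0]]
force: [-3.0, 2.1, 12.6]
opening: 0.002
```

```bash
H='' ; python3 -m jog '[[[0,0,0.5],[0,0,0],1],[[0,0,0.5],[0,0,0],1],[[0,0,0.5],[0,0,0],1],[[0,0,0.5],[0,0,0],1],[[0,0,0.5],[0,0,0],1],[[0,0,0.5],[0,0,0],1],[[0,0,0.5],[0,0,0],1],[[0,0,0.5],[0,0,0],1],[[0,0,0.5],[0,0,0],1],[[0,0,0.5],[0,0,0],1],[[0,0,0.5],[0,0,0],1],[[0,0,0.5],[0,0,0],1]]'
python3 -m jog '[[[0,0,0],[0,0,0],1],[[0,0,0],[0,0,0],1],[[0,0,0],[0,0,0],1],[[0,0,0],[0,0,0],1],[[0,0,0],[0,0,0],1],[[0,0,0],[0,0,0],1],[[0,0,0],[0,0,0],1],[[0,0,0],[0,0,0],1],[[0,0,0],[0,0,0],1],[[0,0,0],[0,0,0],1],[[0,0,0],[0,0,0],1],[[0,0,0],[0,0,0],1]]'
```

```text
time_s: 10.17
position: [0.5606, -0.2394, 0.0492]
tcp_rot: [[-0.992, 0.13, -0.0], [0.13, 0.992, -0.0], [0.0, -0.0, -1.0]]
force: [-3.3, 3.0, 15.7]
opening: 0.008
time_s: 11.17
position: [0.5606, -0.2394, 0.0492]
tcp_rot: [[-0.992, 0.13, -0.0], [0.13, 0.992, -0.0], [0.0, -0.0, -1.0]]
force: [-4.2, 2.2, 15.0]
opening: 0.006
```

Now I'll let the key up and retreat straight up. Then I'll move to the earlier viewing pose to check.

```bash
python3 -m jog '[[[0,0,-5],[0,0,0],1],[[0,0,-15],[0,0,0],1],[[0,0,-40],[0,0,0],1],[[0,0,-80],[0,0,0],1],[[0,0,-120],[0,0,0],1],[[0,0,-160],[0,0,0],1],[[-40,0,-170],[0,0,0],1],[[-73,24,-175],[0,0,0],1],[[-73,24,-175],[0,0,0],1],[[-73,24,-175],[0,0,0],1],[[-73,24,-175],[0,0,0],1],[[-73,24,-175],[0,0,0],1]]'
python3 - <<'E'
from h import *
import pickle
s=bot.read_state(); a=cv2.cvtColor(vision.capture("wrist"),cv2.COLOR_RGB2BGR); cv2.imwrite("pics/w4.png",a)
t=cv2.cvtColor(vision.capture("top"),cv2.COLOR_RGB2BGR)
g=cv2.cvtColor(a,cv2.COLOR_BGR2GRAY)
m=np.zeros_like(g);m[90:130,205:247]=(g[90:130,205:247]>85)
n,l,st,c=cv2.connectedComponentsWithStats(m)
for i in range(1,n):
    if st[i,4]>50: print(st[i],c[i],ray("wrist",c[i],.055,s))
cv2.imwrite("pics/cmp.png",np.hstack([cv2.resize(a[60:240,:],(400,141)),cv2.resize(t[:, :],(400,300))[:141]]) if 0 else np.vstack([a[:250],cv2.resize(t[100:330],(512,230))]))
print(s["position"],s["force"])
E
```

```text
time_s: 12.17
position: [0.6348, -0.2252, 0.2209]
tcp_rot: [[-0.991, 0.131, -0.003], [0.131, 0.991, 0.001], [0.003, 0.001, -1.0]]
force: [-0.0, 0.3, -0.4]
opening: 0.008
[218 100  23  24 445] [228.81573034 111.43820225] [ 0.56074204 -0.23988713  0.055     ]
[ 0.63478549 -0.22515177  0.2209499 ] [-0.04482867  0.34310317 -0.39187406]
```

View pics/cmp.png

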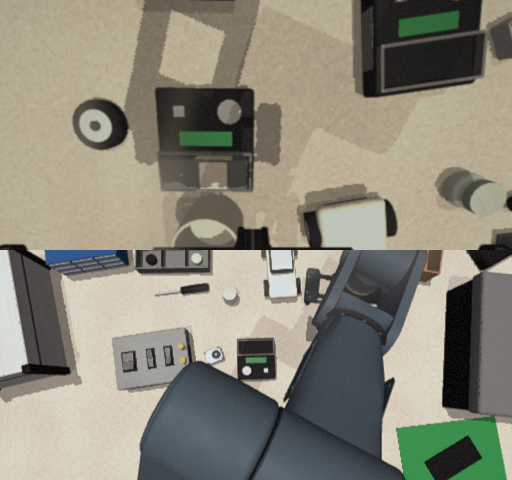

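The key is up and located at the same spot as before (0.5607, -0.2399). The pack is in its cradle and nothing visible has moved.

```bash
python3 -c "
from rig import bot
print(bot.hand_in())"
```

```text
the job is handed in; nothing more can be done
None
```

I pressed the master rocker, then the narrow rocker by the posts, each down to its hard stop. The fingertips stopped at about 80 mm height with about 16 N, which matches fully over. I then held the loaded charger's round start key down (fingertips at 49 mm, 13–16 N) for a little over 2 s and let it up. The job was handed in at about 12 s on the robot's clock.

**Checks:**
- **Rockers:** A close picture after both presses showed the two rockers over and the middle one unchanged. I did not look closely at them again after that.
- **Charger and pack:** After the release, the start key was found within 0.1 mm of its earlier position, so the charger had not shifted. The pack was still in its cradle.
- **Other things:** Everything I could see in the last pictures stood where it had been, but the arm hid part of the top view. The gripper was clear of everything, with no force on it.

No check failed or disagreed. Handing in gives no verdict, so the result itself is unconfirmed.

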